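# Lay a standing model container down on its loading pad

### The arm

A 7-joint arm with a two-finger parallel gripper is mounted at the origin on the work surface. World frame = base frame: x ahead of the robot, y to its left, z up, the work surface at z = 0. Lengths are in m, angles in rad, forces in N, time in s.
With the tool pointing down it reaches from about 0.4 to 0.85 m from the base axis. Payload 10.4 kg.
Tool frame: the origin (TCP) lies at the very end of the fingers, on their centre line; the grasp point (between the pads) lies 19 mm behind it; z points along the fingers, y is the line along which they close (so a half turn about z gives the same grasp; the last joint's range is limited). The gripper opens to 87 mm and grips with 3 to 60 N. Pads are 19 mm wide; open, the fingers measure 117 mm over their backs; the gripper's body (75 mm by 190 mm) begins 51 mm behind the grasp point.
Start: joints at [-1.368, 0.332, -0.065, 1.46, 0.022, 1.35, -0.088], TCP at [0.14, 0.609, 0.223] pointing down, gripper open.
Joint ranges: [-2.6, 2.6], [-0.5, 2.12], [-1.47, 1.34], [0.16, 2.42], [-1.27, 4.41], [0.06, 2.06], [-2.6, 2.6]. Speed limits (rad/s): [2.22, 2.22, 2.79, 2.79, 3.14, 3.14, 3.14].

### API

Orientations are given as a unit quaternion [x, y, z, w].
In Python, from bench import status, camera, order gives the robot as it stands.
- The arm moves only by the tool jog_arm, never from a script. Its argument "plan" is a list of rows, each a list of 7 numbers: the turn, a rotation vector about the tool's x, y, z in rad, then the shift along the tool's x, y, z in mm, then the opening, from -1 (shut) to 1 (fully open). A call has 1 to 12 rows; each row is the pose to reach, as a shift and turn from the pose commanded when the call began, along the tool's axes at that moment; what a row does not reach only later rows make up. A row lasts 1/10 s, in which the tool goes at most 50 mm and 8.59 degrees, less where a joint would pass 70% of its speed; a pose out of reach is approached as far as the arm can. A call with a gripper value outside its range is refused whole. The fingers move at their own pace and stop on an object; "squeeze" is the grip in N (left out, the last holds). Time passes only in rows, so rows that repeat a pose let the fingers close. It gives the time, the measured TCP pose, the force, the opening and the grip force at its end, in the units of the state.
- status.read_state(): the state, without advancing time (a new reading comes with each control period).
- camera(name): name is "scene" or "top" or "wrist"; returns a dict with "image" (400x640x3 uint8, red, green, blue), "z_map" (400x640 float32, m along the optical axis (not along the pixel's ray), 0 where there is no reading), "fx", "fy", "cx", "cy" (pixels), "world_from_camera" (4x4, takes a point from camera to world coordinates); the wrist camera has in their place "mount" (4x4, takes a point from camera to tool coordinates, whose origin is the TCP and whose axes are the flange's). Camera axes: x right, y down, z forward; pixel columns grow to the right and rows downward; lengths in m; the calibration is good to about 2 mm. A picture is of the moment at which its call begins: read the wrist's pose just before it.
- order.close_job(): hands the job in; it is judged then, once.
The state is a dict: "time": time; "joint_positions": joint angles; "joint_vel": joint speeds; "joint_torque": joint torques, N m; "ee_pos": TCP position; "eef_rot": TCP orientation; "ft_force": force on the tool from outside, world axes, zero at the start; "torque": the same for the moment, N m; "width": finger opening in m; "grip_force": force on a finger pad.
Only numpy, scipy, OpenCV 4.12 (cv2) and the standard library are available. Lean on these libraries where they do the work, as an engineer would, in place of code of your own. Each camera call takes 0.05 s, during which the arm holds its last target. There are 200 camera calls.

### The job

On the model railway's container yard the yellow container has been left standing on end on the grey loading pad. Push it over with the fingers so that it topples towards the red stop and lies along the pad on its floor, then push it along the pad until its end is right up against the red stop, square to it and between the two white lines. Only push it, never lift it, and leave the lorry, the blue container and the two recycling bins where they stand.

Things in the scene. Friction and masses are not known exactly. Their poses are not given: they have to be found in the camera images.
- pad: Fixed grey loading pad, a slab 300 (x) by 120 (y) by 6 mm thick lying on the ground (z = 0), its place and heading different at every start. Origin at the centre of its underside; its x axis points along the pad towards the red stop. Two white lines run along it, inner edges at y = -45 and +45 mm.
- stop_face (a point): Middle of the near face of the red stop, at the pad's top surface (pad frame x = 120, y = 0, z = 6 mm). The stop is a fixed red block 92 mm wide (across the pad), 18 mm thick and 24 mm high above the ground.
- container: Loose yellow ribbed container, 135 mm long, 54 wide, 58 from floor to roof, 0.14 to 0.28 kg, standing on end on the pad. Origin: centre of the end it stands on at the start. z runs along its length (up at the start), x points out of its dark floor face (at +29 mm; at the start towards the stop within 6 degrees). Laid down properly, x points straight down and z along the pad's x.
- container_center (a point): Centre of the yellow container (67.5 mm along its z). At the start 182 to 208 mm from the stop's face, up to 8 mm off the pad's middle line. A slow level push near its top tips it about its bottom edge; it falls by itself once tilted about 23 degrees, then lies about 15 to 50 mm short of the stop. Lying, it is 58 mm high and slides under a push of a few newtons.
- blue_container: Bystander: loose blue container of the same size (135 x 54 x 58 mm) lying on its floor on the ground beside the pad; origin at the centre of its underside, x along its length.
- lorry: Bystander: loose model lorry tractor with a white cab, 125 long (x) by 54 wide by 68 mm high, on the ground beside the pad; origin at the centre of its underside.
- green_bin: Bystander: loose green dome-shaped recycling bin, 36 mm across and 44 mm high, beside the pad; origin at the centre of its underside.
- blue_bin: Bystander: loose blue dome-shaped recycling bin, same size, beside the pad; origin at the centre of its underside.
Not all that is in view belongs to the job. Of the things like the container, leave any that is pink or turquoise; of the rest the smaller one is meant.

How it is judged:
By the outcome, as a careful person would: the job done as asked, in the order asked, and still so for the second after the job is handed in, with the robot touching nothing.
It also fails if it takes over 38 s, if anything falls off the work surface, if the arm or the gripper's body presses on something with over 40 N, if the wrist force passes 120 N, or if a joint passes its speed limit or range.

## Working session

There is one attempt and no reset: what is moved stays moved. The work goes in short steps, Python scripts to look and compute and a tool call to move; the robot and the scene stay as the last step left them, time stands still between calls to the robot, and variables do not carry over. Pictures are saved under pics/ and viewed, at most 10 in all, crops included, and the job is handed in when it is done.

Besides the shell and the picture viewer there is one more tool, called in YAML: its name, and indented under it one key for each argument. jog_arm: Moves the arm, as the interface text tells. Its arguments: {"type":"object","properties":{"plan":{"type":"array"},"squeeze":{"type":"number"}},"required":["plan"]}

```bash
mkdir -p pics; cat > h.py <<'E'
import numpy as np, cv2
from bench import status, camera, order
def snap(n,f):
    c=camera(n); cv2.imwrite('pics/'+f,c['image'][:,:,::-1]); np.savez('pics/'+f[:-4]+'.npz',**c); return c
def pts(c,T=None):
    T=c['world_from_camera'] if T is None else T
    v,u=np.mgrid[0:400,0:640]; z=c['z_map']
    P=np.stack([(u-c['cx'])/c['fx']*z,(v-c['cy'])/c['fy']*z,z],-1)
    return P@T[:3,:3].T+T[:3,3]
E
python3 - <<'E'
from h import *
a=snap('scene','s1.png');b=snap('top','t1.png')
for c in(a,b):print(np.round(c['world_from_camera'],3).tolist(),c['fx'])
s=status.read_state();print(s['ee_pos'],s['eef_rot'],s['time'],s['width'])
E
```

```text
[[0.018, 0.869, -0.494, 1.139], [1.0, -0.015, 0.01, -0.081], [0.001, -0.494, -0.87, 1.04], [0.0, 0.0, 0.0, 1.0]] 452.6817636512924
[[-0.0, -0.981, 0.195, 0.444], [-1.0, -0.001, -0.005, -0.065], [0.005, -0.195, -0.981, 0.822], [0.0, 0.0, 0.0, 1.0]] 392.9187172709327
[0.13988437 0.60878778 0.22184356] [ 1.12676147e-01  9.93631564e-01 -6.32156786e-04 -3.19067748e-05] 0.1 0.08710647552945255
```

View pics/s1.png

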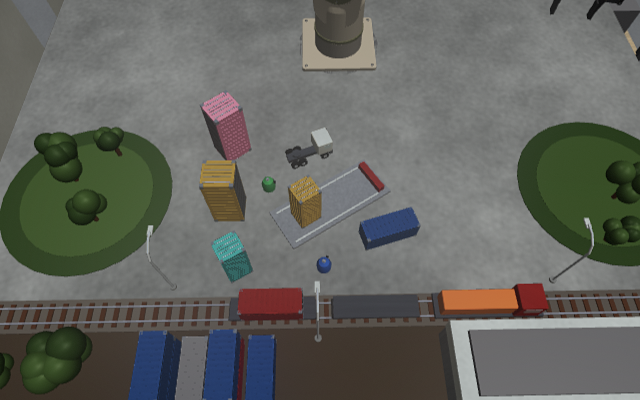

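View pics/t1.png

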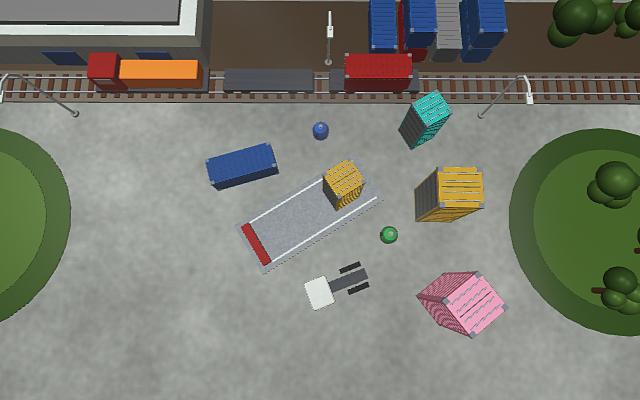

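The scene view shows four upright containers:
- small yellow at (305,202), on the grey pad
- large yellow at (223,190)
- pink at (228,125)
- turquoise at (232,257)

Pink and turquoise are ruled out. Of the two yellows, the smaller one, standing on the pad, fits the description. In the top view it is at (344,184), and the red stop is at (256,244). I'll confirm with a crop and measure.

```bash
cat >> h.py <<'E'
def cmask(c,lo,hi):
    return cv2.inRange(cv2.cvtColor(c['image'],cv2.COLOR_RGB2HSV),lo,hi)>0
def rect(P,m):
    r=cv2.minAreaRect((P[m][:,:2]*1000).astype(np.float32)); return np.round(r[0],1),np.round(r[1],1),round(r[2],1),np.round(cv2.boxPoints(r)).tolist(),int(m.sum())
E
python3 - <<'E'
from h import *
im=cv2.imread('pics/t1.png')[120:280,200:410]; cv2.imwrite('pics/crop1.png',cv2.resize(im,None,fx=3.6,fy=3.6,interpolation=cv2.INTER_CUBIC))
for n,box in(('t1',(120,280,230,400)),('s1',(150,250,262,395))):
    c=dict(np.load(f'pics/{n}.npz'));P=pts(c)
    B=np.zeros((400,640),bool);B[box[0]:box[1],box[2]:box[3]]=1
    z=P[...,2]
    red=(cmask(c,(0,120,60),(8,255,255))|cmask(c,(172,120,60),(180,255,255)))&B
    print(n,'red top',rect(P,red&(z>.019)&(z<.03)))
    yel=cmask(c,(12,90,60),(32,255,255))&B
    print('yel z',np.percentile(z[yel],[1,50,90,99]),'top',rect(P,yel&(z>.132)&(z<.15)))
    s=cmask(c,(0,0,150),(180,50,255))&B&(z>.002)&(z<.011)
    n_,L,st,_=cv2.connectedComponentsWithStats(s.astype(np.uint8))
    for i in range(1,n_):
        if st[i,4]>40:
            q=P[L==i][:,:2]*1000;l=cv2.fitLine(q.astype(np.float32),cv2.DIST_HUBER,0,.01,.01).ravel();print('line',np.round(l,3),st[i].tolist(),np.degrees(np.arctan2(l[1],l[0])))
    print('padz',np.median(z[B&(z>.003)&(z<.012)]), 'ground',np.median(z[B&(z<.003)]))
    O=np.zeros_like(B);O[(100 if n=='t1' else 120):320,200:430]=1
    for nm,lo,hi in(('blue',(100,80,40),(125,255,255)),('green',(60,80,40),(80,255,255)),('white',(0,0,190),(180,40,255))):
        m=cmask(c,lo,hi)&O&(z>.015)&(z<.2); n_,L,st,_=cv2.connectedComponentsWithStats(m.astype(np.uint8))
        for i in range(1,n_):
            if st[i,4]>60: print(nm,rect(P,L==i))
E
```

```text
t1 red top (array([512. ,  68.4]), array([91.9, 17.2]), 31.7, [[468.0, 52.0], [477.0, 37.0], [556.0, 85.0], [547.0, 100.0]], 384)
yel z [0.02021291 0.14204831 0.14389941 0.14586775] top (array([ 618.7, -105.1]), array([55.4, 58.1]), 32.7, [[580.0, -96.0], [611.0, -145.0], [658.0, -115.0], [626.0, -66.0]], 802)
line [ 7.90000e-02 -9.97000e-01  7.35692e+02  1.14898e+02] [230, 134, 21, 15, 76] -85.49387
line [2.54000e-01 9.67000e-01 6.95406e+02 1.60070e+01] [276, 155, 16, 14, 49] 75.27057
line [ 3.78000e-01 -9.26000e-01  5.63141e+02 -3.04340e+01] [230, 154, 159, 126, 6959] -67.76843
line [ 3.85000e-01 -9.23000e-01  6.61429e+02  4.42200e+00] [280, 170, 20, 12, 69] -67.3827
line [ 9.10000e-01 -4.14000e-01  5.59196e+02 -1.82115e+02] [369, 211, 16, 21, 81] -24.462923
line [ 4.92000e-01 -8.71000e-01  5.06011e+02 -1.31597e+02] [336, 229, 40, 39, 257] -60.537296
line [ 9.49000e-01 -3.14000e-01  5.22675e+02 -9.42860e+01] [330, 231, 12, 17, 56] -18.318815
line [   0.799    0.601  515.873 -178.226] [366, 232, 19, 20, 73] 36.942886
line [ 1.06000e-01  9.94000e-01  4.88008e+02 -1.59453e+02] [355, 2
[... 903 characters left out ...]
6.2, 59.1]), 32.2, [[580.0, -95.0], [612.0, -145.0], [659.0, -115.0], [628.0, -65.0]], 444)
line [  0.536  -0.844 500.008  -6.101] [319, 167, 39, 22, 67] -57.61694
line [ 5.31000e-01 -8.48000e-01  6.28701e+02 -3.36000e+01] [296, 196, 76, 46, 142] -57.95461
padz 0.005293083519286368 ground -0.000990625662935285
blue (array([671.8,  98. ]), array([ 56.3, 135.2]), 16.3, [[626.0, 155.0], [664.0, 25.0], [718.0, 41.0], [680.0, 171.0]], 1435)
blue (array([757.7, -63.2]), array([30.9, 31.8]), 89.1, [[742.0, -78.0], [773.0, -79.0], [774.0, -48.0], [742.0, -48.0]], 156)
green (array([ 534.8, -202.3]), array([31.5, 27.7]), 43.0, [[514.0, -203.0], [533.0, -223.0], [556.0, -202.0], [537.0, -181.0]], 111)
```

View pics/crop1.png

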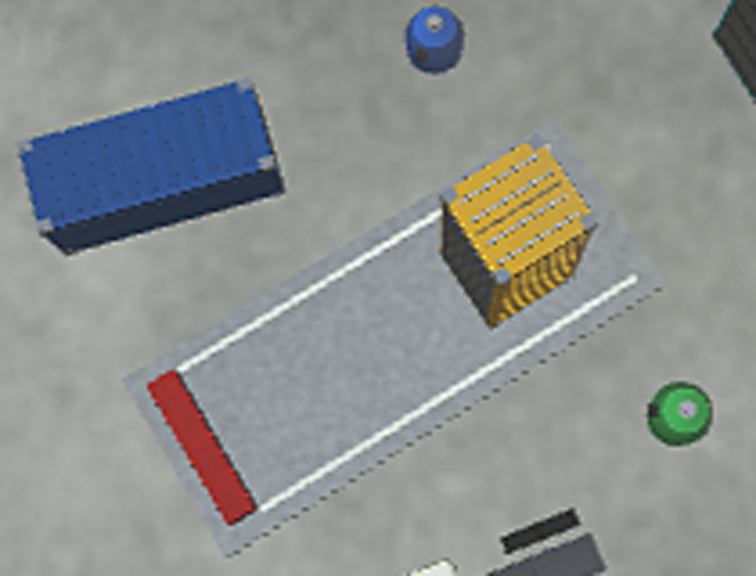

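The crop confirms it: the small yellow container stands on the pad, and its dark floor face points at the red stop. Next I check the tall neighbours for gripper-body clearance.

```bash
cat >> h.py <<'E'
TH=np.radians(122.2);U=np.array([np.cos(TH),np.sin(TH)]);V=np.array([-U[1],U[0]]);F=np.array([516.6,60.9])
def pad(p): d=np.asarray(p)[...,:2]-F; return np.stack([d@U,d@V],-1)
def delta(tu,tv,tz):  # target in pad mm rel. stop face -> tool shift mm
    from scipy.spatial.transform import Rotation as R
    s=status.read_state();r=R.from_quat(s['eef_rot'])
    t=np.r_[F+tu*U+tv*V,tz]-s['ee_pos']*1000
    Rt=R.from_matrix(np.c_[np.r_[U,0],np.r_[-V,0],[0,0,-1]])
    return np.round(r.inv().apply(t),1),np.round((r.inv()*Rt).as_rotvec(),4),np.round(pad(s['ee_pos']*1000),1),s
E
python3 - <<'E'
from h import *
c=dict(np.load('pics/t1.npz'));P=pts(c);z=P[...,2]
for nm,b in(('big',(150,235,405,495)),('turq',(80,155,390,460)),('pink',(260,350,410,520)),('cont',(150,215,315,370))):
    B=np.zeros((400,640),bool);B[b[0]:b[1],b[2]:b[3]]=1
    h=np.percentile(z[B],98); m=B&(z>h-.012)&(z<h+.01);r=rect(P,m);print(nm,h,np.round(pad(r[3])).tolist(),r[2])
print(delta(-260,1.7,120)[:3], status.read_state()['joint_positions'])
E
```

```text
big 0.17879844967660471 [[-360.0, 178.0], [-398.0, 118.0], [-333.0, 75.0], [-295.0, 134.0]] 89.0
turq 0.13797592183852767 [[-377.0, 2.0], [-437.0, 4.0], [-439.0, -51.0], [-380.0, -53.0]] 30.1
pink 0.18288834488250866 [[-217.0, 332.0], [-295.0, 326.0], [-287.0, 253.0], [-210.0, 259.0]] 37.4
cont 0.1446902996419609 [[-166.0, 29.0], [-225.0, 30.0], [-225.0, -25.0], [-165.0, -26.0]] 31.9
(array([-672.9, -634.1,  102.7]), array([-1.20e-03,  6.00e-04,  7.83e-01]), array([664.4,  26.8])) [-1.36757897  0.33279178 -0.06467484  1.46085823  0.0216133   1.34990416
 -0.08851294]
```

jog_arm:
  plan:
    - [0,0,0.4,-340,-320,0,-0.5]
    - [0,0,0.4,-340,-320,0,-0.5]
    - [0,0,0.4,-340,-320,0,-0.5]
    - [0,0,0.4,-340,-320,0,-0.5]
    - [0,0,0.4,-340,-320,0,-0.5]
    - [0,0,0.4,-340,-320,0,-0.5]
    - [0,0,0.4,-340,-320,0,-0.5]
    - [0,0,0.4,-340,-320,0,-0.5]
    - [0,0,0.783,-673,-634,0,-0.5]
    - [0,0,0.783,-673,-634,0,-0.5]
    - [0,0,0.783,-673,-634,0,-0.5]
    - [0,0,0.783,-673,-634,0,-0.5]

```text
time: 1.3
ee_pos: [0.4742, 0.1085, 0.2226]
eef_rot: [0.485, 0.875, 0.0, -0.0]
ft_force: [1.0, 1.2, -0.1]
width: 0.0217
grip_force: 0.0
```

```bash
python3 -c "
from h import *
r=delta(-260,1.7,120);print(r[:3],r[3]['ee_pos'],r[3]['time'],r[3]['joint_positions'],r[3]['width'])"
```

```text
(array([-322.9,    9.8,  102.5]), array([ 0.0004, -0.0003, -0.0031]), array([62.9, 10.5])) [0.47415466 0.10852716 0.22258977] 1.3 [-0.79348878  0.00649846  0.48188729  1.83861304 -0.00355365  1.29690277
  0.24828095] 0.02171649700449095
```

jog_arm:
  plan:
    - [0,0,0,-323,10,0,-0.5]
    - [0,0,0,-323,10,0,-0.5]
    - [0,0,0,-323,10,0,-0.5]
    - [0,0,0,-323,10,0,-0.5]
    - [0,0,0,-323,10,0,-0.5]
    - [0,0,0,-323,10,0,-0.5]
    - [0,0,0,-323,10,0,-0.5]
    - [0,0,0,-323,10,0,-0.5]
    - [0,0,0,-323,10,0,-0.5]
    - [0,0,0,-323,10,50,-0.5]
    - [0,0,0,-323,10,100,-0.5]
    - [0,0,0,-323,10,100,-0.5]

```text
time: 2.5
ee_pos: [0.6502, -0.1538, 0.1161]
eef_rot: [0.482, 0.876, -0.001, -0.005]
ft_force: [-0.2, 0.2, -0.9]
width: 0.0217
grip_force: 0.0
```

```bash
python3 -c "
from h import *
r=delta(-260,1.7,120);print(r[:3],r[3]['ee_pos'],r[3]['time'],r[3]['joint_positions'],r[3]['width'])"
```

```text
(array([-7.1, -0.4, -3.9]), array([-0.0072, -0.0083,  0.0025]), array([-252.9,    1.4])) [ 0.65022119 -0.15382066  0.11611924] 2.5 [-0.2837817   0.57235182  0.63860371  1.48011609 -0.35159826  1.21666207
  0.96886552] 0.021657454964325824
```

jog_arm:
  plan:
    - [0,0,0,12,0,0,-0.5]
    - [0,0,0,20,0,0,-0.5]
    - [0,0,0,24,0,0,-0.5]
    - [0,0,0,28,0,0,-0.5]
    - [0,0,0,32,0,0,-0.5]
    - [0,0,0,36,0,0,-0.5]
    - [0,0,0,40,0,0,-0.5]
    - [0,0,0,44,0,0,-0.5]
    - [0,0,0,48,0,0,-0.5]
    - [0,0,0,52,0,0,-0.5]
    - [0,0,0,56,0,0,-0.5]

```text
time: 3.6
ee_pos: [0.624, -0.1098, 0.1224]
eef_rot: [0.483, 0.875, 0.0, -0.0]
ft_force: [-0.2, -0.4, -0.2]
width: 0.0216
grip_force: 0.1
```

```bash
python3 - <<'E'
from h import *
r=delta(-180,1.7,120);print(r[:3],r[3]['time'])
c=snap('top','t2.png');P=pts(c)
m=cmask(c,(12,90,60),(32,255,255));m[:140]=0;m[260:]=0;m[:,:230]=0;m[:,400:]=0
q=pad(P[m]*1000);print(np.percentile(q,[1,99],axis=0),np.percentile(P[m][:,2],[2,98]))
E
```

```text
(array([21.7, -1.6,  2.4]), array([-0.0001, -0.0002,  0.    ]), array([-2.017e+02,  1.000e-01])) 3.6Traceback (most recent call last):
  File "<stdin>", line 5, in <module>
    return _quantile_unchecked(
        a, q, axis, out, overwrite_input, method, keepdims, weights)
    return _ureduce(a,
                    func=_quantile_ureduce_func,
    ...<5 lines>...
                    overwrite_input=overwrite_input,
                    method=method)
    r = func(a, **kwargs)
    result = _quantile(arr,
                       quantiles=q,
    ...<2 lines>...
                       out=out,
                       weights=wgt)
    slices_having_nans = np.isnan(arr[-1, ...])
                                  ~~~^^^^^^^^^
IndexError: index -1 is out of bounds for axis 0 with size 0
```

jog_arm:
  plan:
    - [0,0,0,4,0,0,-0.5]
    - [0,0,0,8,0,0,-0.5]
    - [0,0,0,12,0,0,-0.5]
    - [0,0,0,16,0,0,-0.5]
    - [0,0,0,20,0,0,-0.5]
    - [0,0,0,24,0,0,-0.5]
    - [0,0,0,28,0,0,-0.5]
    - [0,0,0,32,0,0,-0.5]
    - [0,0,0,36,0,0,-0.5]
    - [0,0,0,36,0,0,-0.5]
    - [0,0,0,36,0,0,-0.5]
    - [0,0,0,36,0,0,-0.5]

```text
time: 4.85
ee_pos: [0.6052, -0.0799, 0.1226]
eef_rot: [0.483, 0.875, 0.0, 0.0]
ft_force: [-0.1, -1.5, -0.4]
width: 0.0216
grip_force: 0.0
```

```bash
python3 - <<'E'
from h import *
r=delta(-260,1.7,120);print(r[:3],r[3]['time'])
snap('scene','s3.png')
E
```

```text
(array([-93.7,  -1.6,   2.6]), array([ 0.0001,  0.0001, -0.0002]), array([-1.663e+02,  1.000e-01])) 4.85
```

View pics/s3.png

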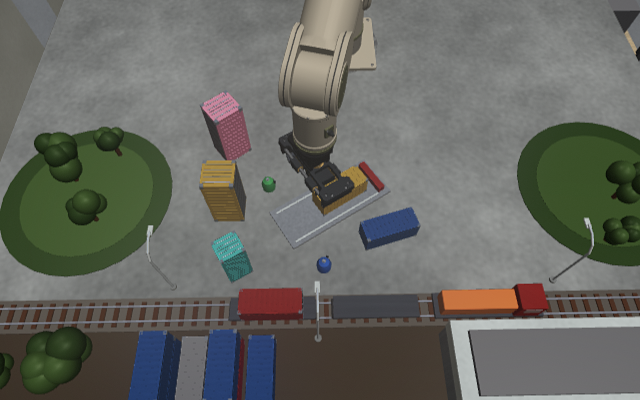

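The container now lies along the pad with its roof around (342,190), a little short of the stop at (372,177). I back off to clear the view and measure.

jog_arm:
  plan:
    - [0,0,0,-30,0,0,-0.5]
    - [0,0,0,-60,0,0,-0.5]
    - [0,0,0,-85,0,0,-0.5]
    - [0,0,0,-85,0,0,-0.5]
    - [0,0,0,-85,0,0,-0.5]

```text
time: 5.4
ee_pos: [0.6502, -0.1521, 0.1221]
eef_rot: [0.484, 0.875, -0.0, -0.0]
ft_force: [0.0, 0.8, 0.0]
width: 0.0219
grip_force: 0.0
```

```bash
cat >> h.py <<'E'
def meas(f):
    r=delta(-240,0,30);print(r[:3],r[3]['time'])
    for n in('scene','top'):
        c=snap(n,n[0]+f);P=pts(c);z=P[...,2];q=pad(P*1000)
        B=(abs(q[...,1])<60)&(q[...,0]>-260)&(q[...,0]<20)
        m=B&cmask(c,(12,60,40),(32,255,255))&(z>.055)&(z<.075)
        if m.sum()<50: print(n,'none');continue
        rr=rect(P,m);print(n,rr[1],rr[2],'ctr',np.round(pad(rr[0]),1),'corners',np.round(pad(rr[3])).tolist(),np.median(z[m]),rr[4])
E
python3 -c "
from h import *
meas('4.png')"
```

```text
(array([11.4,  0.5, 92.1]), array([-0.0006, -0.0003, -0.0011]), array([-251.5,    0.4])) 5.4
scene [ 56.7 137. ] 32.9 ctr [-91.7   2.3] corners [[-24.0, 31.0], [-161.0, 30.0], [-160.0, -27.0], [-23.0, -25.0]] 0.06290096821009433 1042
top none
```

View pics/s4.png

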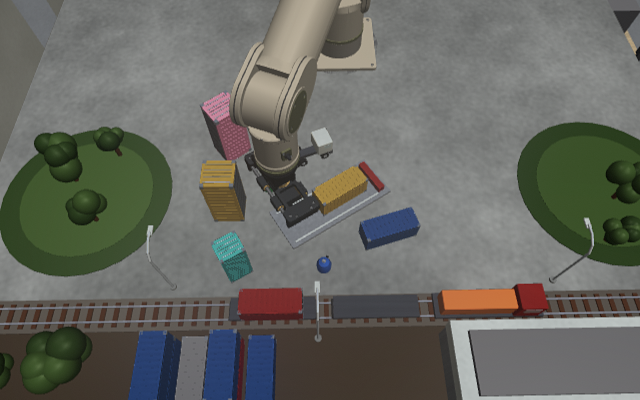

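The roof is visible at scene (341,188), flat on the pad. It sits 24 mm short, 2 mm off the middle line and under 1° skewed. I go down behind it.

jog_arm:
  plan:
    - [0,0,0,25,-2,0,-0.5]
    - [0,0,0,51,-2,0,-0.5]
    - [0,0,0,51,-2,40,-0.5]
    - [0,0,0,51,-2,70,-0.5]
    - [0,0,0,51,-2,87,-0.5]
    - [0,0,0,51,-2,87,-0.5]
    - [0,0,0,51,-2,87,-0.5]

```text
time: 6.2
ee_pos: [0.6221, -0.1095, 0.0365]
eef_rot: [0.483, 0.875, 0.0, 0.0]
ft_force: [1.4, -1.1, 0.3]
width: 0.0215
grip_force: 0.0
```

jog_arm:
  plan:
    - [0,0,0,12,0,0,-0.5]
    - [0,0,0,22,0,0,-0.5]
    - [0,0,0,27,0,0,-0.5]
    - [0,0,0,30,0,0,-0.5]
    - [0,0,0,33,0,0,-0.5]
    - [0,0,0,36,0,0,-0.5]
    - [0,0,0,39,0,0,-0.5]
    - [0,0,0,42,0,0,-0.5]
    - [0,0,0,45,0,0,-0.5]
    - [0,0,0,48,0,0,-0.5]
    - [0,0,0,50,0,0,-0.5]
    - [0,0,0,50,0,0,-0.5]

```text
time: 7.4
ee_pos: [0.5946, -0.0666, 0.0354]
eef_rot: [0.483, 0.876, 0.0, -0.0]
ft_force: [-0.1, 0.1, -0.4]
width: 0.0219
grip_force: 0.1
```

```bash
python3 -c "
from h import *
meas('5.png')"
```

```text
(array([-90.5,   1.9,   5.3]), array([-0.0002, -0.0007,  0.0005]), array([-149.5,    2. ])) 7.4
scene [ 57.9 125.8] 30.4 ctr [-65.1   3. ] corners [[-1.0, 30.0], [-128.0, 34.0], [-129.0, -25.0], [-3.0, -28.0]] 0.06305988406038088 659
top none
```

jog_arm:
  plan:
    - [0,0,0,1,0,0,-0.5]
    - [0,0,0,2,0,0,-0.5]
    - [0,0,0,3,0,0,-0.5]
    - [0,0,0,4,0,0,-0.5]
    - [0,0,0,4,0,0,-0.5]

```text
time: 8.0
ee_pos: [0.5929, -0.0642, 0.0356]
eef_rot: [0.483, 0.875, -0.0, 0.0]
ft_force: [1.8, -2.6, -1.6]
width: 0.0217
grip_force: 1.4
```

jog_arm:
  plan:
    - [0,0,0,0.5,0,0,-0.5]
    - [0,0,0,1,0,0,-0.5]
    - [0,0,0,1.5,0,0,-0.5]
    - [0,0,0,1.5,0,0,-0.5]

```text
time: 8.4
ee_pos: [0.5927, -0.0642, 0.0361]
eef_rot: [0.484, 0.875, -0.0, 0.001]
ft_force: [2.9, -6.7, 0.6]
width: 0.0218
grip_force: 3.6
```

The tool has stalled and the force is rising, so the container is against the stop. One more light press to square it, then I retreat.

jog_arm:
  plan:
    - [0,0,0,1,0,0,-0.5]
    - [0,0,0,2,0,0,-0.5]
    - [0,0,0,2,0,0,-0.5]

```text
time: 8.7
ee_pos: [0.5925, -0.0641, 0.0367]
eef_rot: [0.484, 0.875, -0.001, 0.003]
ft_force: [5.4, -11.3, 1.1]
width: 0.0218
grip_force: 6.2
```

jog_arm:
  plan:
    - [0,0,0,-4,0,0,-0.5]
    - [0,0,0,-15,0,0,-0.5]
    - [0,0,0,-40,0,0,-0.5]
    - [0,0,0,-70,0,0,-0.5]
    - [0,0,0,-80,0,-50,-0.5]
    - [0,0,0,-80,0,-100,-0.5]
    - [0,0,0,-80,0,-150,-0.5]
    - [0,0,0,-110,0,-190,-0.5]
    - [0,0,0,-150,0,-190,-0.5]
    - [0,0,0,-150,0,-190,-0.5]
    - [0,0,0,-150,0,-190,-0.5]

```text
time: 9.8
ee_pos: [0.6706, -0.1887, 0.2246]
eef_rot: [0.484, 0.875, -0.0, -0.001]
ft_force: [-0.1, 0.4, -0.1]
width: 0.0223
grip_force: 0.0
```

```bash
python3 - <<'E'
from h import *
meas('6.png')
im=cv2.imread('pics/s6.png')[120:280,220:420]; cv2.imwrite('pics/crop6.png',cv2.resize(im,None,fx=3.7,fy=3.7,interpolation=cv2.INTER_CUBIC))
E
```

```text
(array([ 53.1,   2.8, 194.6]), array([-0.0011, -0.0011, -0.0013]), array([-293.3,    2.7])) 9.8
scene [ 59.  137.1] 33.0 ctr [-67.8   2.4] corners [[0.0, 32.0], [-136.0, 31.0], [-136.0, -28.0], [1.0, -26.0]] 0.06286613406766484 1038
top [ 54.9 105.3] 32.4 ctr [-51.9   2.4] corners [[0.0, 30.0], [-104.0, 30.0], [-105.0, -26.0], [1.0, -25.0]] 0.0658014641134066 906
```

View pics/crop6.png

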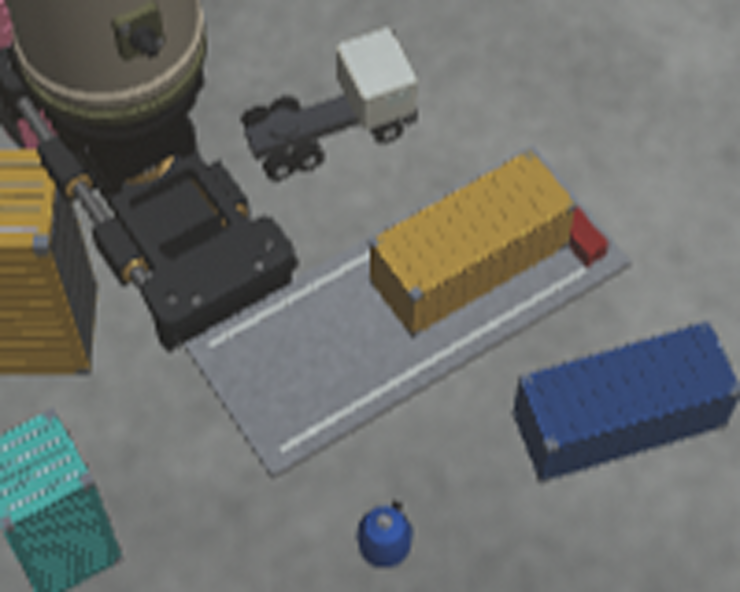

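The container lies against the red stop, square and between the white lines. Its centre is about 68 mm from the face, 2 mm off the middle line. The neighbours in view haven't moved, and the gripper is clear of everything.

```bash
python3 -c "
from bench import order
print(order.close_job())"
```

```text
the job is handed in; nothing more can be done
None
```

The job is handed in after about 10 s of robot time: the yellow container was toppled onto its floor and pushed up against the red stop, square to within about 1° and 2 mm off the middle line, with no contact with the lorry, blue container or bins (the green bin was hidden in the last close-up).

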